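# Take the bore of the larger bushing with a telescoping gauge

### The job

Take the bore of the larger of the two flanged bushings with the telescoping gauge: lift the gauge from its wooden stand by the knob, lower its head into the bore until the collar rests on the flange, and push the knob fully home so that the plungers spring out to the wall and lock. Draw it straight out and hang it back upright in its stand with the knob still home and the measure kept; leave the bushing standing where it is.

Things in the scene. Friction and masses are not known exactly. Their poses are not given: they have to be found in the camera images.
- gauge: Steel bore gauge, loose, 0.36 kg, upright in its stand. Origin: centre of the underside of its collar (disc 102 mm across, 6 thick); z up along its axis. Below: round head 30 mm across, 48 long; plungers 32 mm below the origin come out along its +y and -y. Above: stem up to 40 mm, then the round dark knurled knob to grip, 30 mm across, 40 tall, centre 76 mm above the origin (60 when home).
- gauge_knob (a joint): Travel of the knob down the stem, m: 0 up (start), 0.016 fully home on the stem's top. A push of 13 to 20 N moves it (more if fast); no return spring, it stays where left, also when the gauge is lifted by it. By about 4 mm the plungers spring out; from about 12 mm they are locked, as long as the knob stays home.
- tip_a (a point): Outer end of the plunger on the gauge's +y side, 32 mm below the gauge's origin. The two ends are 30 mm apart with the plungers in (start) and 62 mm if they spring out in the open; in a bore they stop at its wall.
- tip_b (a point): Outer end of the plunger on the gauge's -y side, otherwise like tip_a.
- big_bushing: Larger flanged steel bushing, loose, 0.8 to 1.3 kg, standing flange up. Origin: centre of its underside, z up. Height 60 mm, through bore 50 mm, body 74 mm, flange at the top 104 mm across and 11 thick. The other bushing looks alike but is smaller: flange 76 mm, height 45, bore 34.
- gauge_stand: Fixed light wooden block 130 x 130 x 70 mm with a round through hole of 80 mm in the middle of its top, in which the gauge hangs by its collar. Origin: centre of its underside, z up; the top is at 70 mm, where the gauge's origin lies when it hangs in it.
Mind the look-alikes: they are no part of the job. Leave any yellow look-alike of the gauge alone. Leave any purple look-alike of the big_bushing alone.

How it is judged (in metres and radians):
On the way, in this order (a step that is already met when the one before it is completed fails the run):
1. the gauge's head is fully in the bore of the larger bushing, collar on the flange, plungers still in (horizontal distance between gauge and big_bushing below 0.015 m and z of gauge in the frame of big_bushing below 0.067 m and distance between tip_a and tip_b below 0.035 m).
2. in the bore the plungers have sprung out to the wall and the knob is home (horizontal distance between gauge and big_bushing below 0.015 m and z of gauge in the frame of big_bushing below 0.067 m and value of joint gauge_knob above 0.0125 m and distance between tip_a and tip_b above 0.041 m), for 0.1 s.
At the end, for the whole second after the job is handed in: The gauge hangs upright and still in the stand (within 20 mm, about 7 degrees), knob still home (over 11.5 mm down), plungers still locked at the bore's size (ends 41 to 55 mm apart); the larger bushing stands upright within 40 mm of where it was (horizontal distance between gauge and gauge_stand below 0.02 m and z of gauge in the frame of gauge_stand between 0.064 and 0.076 m and angle between each of gauge, big_bushing's own z axis and vertical below 0.12 rad and linear speed of gauge below 0.02 m/s and value of joint gauge_knob above 0.0115 m and distance between tip_a and tip_b between 0.041 and 0.055 m and distance of big_bushing from where it was at the start of the episode below 0.04 m); the robot touches nothing.
It fails at once if the larger bushing is tipped or lifted (angle between big_bushing's own z axis and vertical above 0.35 rad or height (world z) of big_bushing above 0.03 m).
It also fails if it takes over 54 s, if anything falls off the work surface, if the arm or the gripper's body presses on something with over 40 N, if the wrist force passes 120 N, or if a joint passes its speed limit or range.

### The arm

A 7-joint arm with a two-finger parallel gripper is mounted at the origin on the work surface; the furniture and walls round the work are solid. World frame = base frame: x ahead of the robot, y to its left, z up, the work surface at z = 0. Lengths are in m, angles in degrees, forces in N, time in s.
With the tool pointing down it reaches from about 0.35 to 0.9 m from the base axis. Payload 19.9 kg.
Tool frame: the origin (TCP) lies midway between the tips of the shut fingers; the grasp point (between the pads) lies 19 mm behind it (env.tcp_to_grasp is the distance from the TCP to the grasp point, in m); z points along the fingers, y is the line along which they close (so a half turn about z gives the same grasp; the last joint's range is limited). The gripper opens to 85 mm and grips with 20 to 120 N. Pads are 22 mm wide; open, the fingers measure 114 mm over their backs; the gripper's body (76 mm by 85 mm) begins 54 mm behind the grasp point. The pads swing forward as they close: fully open they stand 13 mm farther back than shut.
Start: joints at [61.965, 23.915, -0.59, 92.452, 0.269, 63.638, -3.037], TCP at [0.271, -0.563, 0.198] pointing down, gripper open.
Joint ranges: [-161.28, 161.28], [-22.2, 115.67], [-73.04, 71.86], [3.21, 147.25], [-68.34, 248.33], [10.77, 114.83], [-161.83, 161.83]. Speed limits (degrees/s): [108.29, 108.29, 136.94, 136.94, 172.46, 172.46, 172.46].

### API

Orientations are given as a 3x3 rotation matrix whose columns are the frame's x, y, z axes.
In Python, from plant import env gives the robot as it stands. The module is installed in compiled form; this text tells all that it offers.
- The arm moves only by the tool arm_command, never from a script. Its argument "series" is a list of rows, each a list of 3 entries, a list of its own where there are three numbers: the finger opening in cm, from 0 to 8.54, then the shift along the tool's x, y, z in cm, then the turn, a rotation vector about the tool's x, y, z in rad. In form: [[gripper, [tx, ty, tz], [wx, wy, wz]], ...]. A call has 1 to 20 rows; each row is the pose to reach, as a shift and turn from the pose commanded when the call began, along the tool's axes at that moment; what a row does not reach only later rows make up. A row lasts 1/12 s, in which the tool goes at most 41.7 mm and 7.16 degrees, less where a joint would pass 70% of its speed; a pose out of reach is approached as far as the arm can. A call with a gripper value outside its range is refused whole. The fingers move at their own pace and stop on an object; "force" is the grip in N (left out, the last holds). Time passes only in rows, so rows that repeat a pose let the fingers close. It gives the time, the measured TCP pose, the force, the opening and the grip force at its end, in the units of the state.
- env.read_state(): the state, without advancing time (a new reading comes with each control period).
- env.grab_frame(name): name is "side" or "top" or "wrist"; returns a dict with "color" (400x640x3 uint8, red, green, blue), "z_map" (400x640 float32, m along the optical axis (not along the pixel's ray), 0 where there is no reading), "K" (3x3 intrinsics, pixels), "k1" (the pictures are not rectified: a ray, as slopes to the right and down, at radius r is drawn at 1 + k1 r^2 times it, then the intrinsics apply), "xyz" and "attitude" of the camera in the world; the wrist camera has in their place "hand_eye" (4x4, takes a point from camera to tool coordinates, whose origin is the TCP and whose axes are the flange's). Camera axes: x right, y down, z forward; pixel columns grow to the right and rows downward; lengths in m; the calibration is good to about 2 mm. A picture is of the moment at which its call begins: read the wrist's pose just before it.
- env.close_job(): hands the job in; it is judged then, once.
Trained networks look in a picture, given as the dict that the camera call returned (one of the last four; its "shot" number tells which), for a name from the list of things; names that differ only in an ending like _2 or _b are one class to them, and where a whole thing is asked for, a point or a joint stands for the part that bears it (a point fixed in the world has none). Each returns a list of dicts, best first, with "p" (0 to 1); they miss things now and then, are a little off and sometimes report something else, mostly with a low value. They report only what shows in the picture. A call takes as long as a camera call. They do not tell look-alikes from the thing itself.
- env.silhouettes(picture, name): "region" (400x640 bool, what is visible of it) and "bbox" ([centre column, centre row, width, height] in pixels, round what is visible of it).
- env.place_of(picture, name): "position" ([column, row] in pixels: a listed point, or the origin of a listed thing).
The state is a dict: "clock": time; "q": joint angles; "dq": joint speeds; "tau": joint torques, N m; "tool_pos": TCP position; "orientation": TCP orientation; "force": force on the tool from outside, world axes, zero at the start; "wrist_torque": the same for the moment, N m; "grip_width": finger opening in m; "finger_force": force on a finger pad.
Only numpy, scipy, OpenCV 4.12 (cv2) and the standard library are available. Lean on these libraries where they do the work, as an engineer would, in place of code of your own. Each camera call takes 0.05 s, during which the arm holds its last target. There are 200 camera calls.

## Working session

There is one attempt and no reset: what is moved stays moved. The work goes in short steps, Python scripts to look and compute and a tool call to move; the robot and the scene stay as the last step left them, time stands still between calls to the robot, and variables do not carry over. Pictures are saved under pics/ and viewed, at most 10 in all, crops included, and the job is handed in when it is done.

Besides the shell and the picture viewer there is one more tool, called after "Request:" as name([rows], argument=value, ...), one row to a line, values as JSON. arm_command: Moves the arm, as the interface text tells. Its arguments: {"type":"object","properties":{"series":{"type":"array","items":{"type":"array"}},"force":{"type":"number"}},"required":["series"]}

```bash
mkdir -p pics
cat > h.py <<'E'
import numpy as np, cv2
from plant import env
def cam(f):
    if 'hand_eye' in f:
        s=f['state']; T=np.eye(4); T[:3,:3]=np.array(s['orientation']); T[:3,3]=s['tool_pos']
        M=T@np.array(f['hand_eye']); return M[:3,:3],M[:3,3]
    return np.array(f['attitude']),np.array(f['xyz'])
def grab(n):
    s=env.read_state(); f=env.grab_frame(n); 
    if n=='wrist': f['state']=s
    return f
def slopes(f,px):
    px=np.atleast_2d(np.array(px,float)); k=f['k1']
    return cv2.undistortPoints(px.reshape(-1,1,2),np.array(f['K']),np.array([k,0,0,0,0.])).reshape(-1,2)
def world(f,px,z=None):
    "pixel -> world by depth map, or by plane height z"
    R,t=cam(f); s=slopes(f,px); d=np.c_[s,np.ones(len(s))]
    if z is None:
        p=np.atleast_2d(px).astype(int); dep=f['z_map'][p[:,1],p[:,0]][:,None]; return t+(d*dep)@R.T
    w=d@R.T; return t+w*((z-t[2])/w[:,2])[:,None]
def cloud(f,mask):
    v,u=np.nonzero(mask&(f['z_map']>0)); return world(f,np.c_[u,v]),np.c_[u,v]
def save(f,n,box=None,k=1):
    c=f['color'][...,::-1]
    if box: c=c[box[1]:box[3],box[0]:box[2]]
    cv2.imwrite('pics/'+n,cv2.resize(c,None,fx=k,fy=k,interpolation=cv2.INTER_CUBIC))
E
python3 - <<'E'
from h import *
np.set_printoptions(precision=4,suppress=True)
s=env.read_state(); print(s['clock'],s['tool_pos'],s['orientation'],s['force'],env.tcp_to_grasp)
for n in ('top','side'):
    f=grab(n); save(f,n+'.png'); print(n,f['xyz'],f['attitude'])
    for o in ('gauge','big_bushing','gauge_stand'):
        for r in env.silhouettes(f,o)[:4]:
            P,_=cloud(f,r['region']); print(o,round(r['p'],2),np.round(r['bbox']),np.median(P,0),'zmax',np.percentile(P[:,2],98))
        for r in env.place_of(f,o)[:4]: print('  org',round(r['p'],2),r['position'])
E
```

```text
0.0 [ 0.2704 -0.563   0.1972] [[ 0.9014  0.4331 -0.0006]
 [ 0.4331 -0.9014  0.0011]
 [-0.0001 -0.0013 -1.    ]] [-0.2465  0.3953  0.9182] 0.0187
top [0.0728 0.0253 1.6569] [[-0.0184 -0.9822  0.187 ]
 [-0.9998  0.0186 -0.0007]
 [-0.0028 -0.187  -0.9824]]
gauge 0.88 [434. 228.  25.  21.] [ 0.2537 -0.3409  0.0576] zmax 0.14990900583301328
gauge 0.79 [406. 180.  31.  32.] [ 0.4198 -0.2418  0.0784] zmax 0.1699192308318543
  org 0.89 [434.4, 232.4]
  org 0.88 [405.3, 177.7]
big_bushing 0.86 [269. 169.  26.  30.] [0.4719 0.2165 0.0609] zmax 0.0691482439540099
big_bushing 0.58 [214. 235.  34.  27.] [0.2528 0.4148 0.061 ] zmax 0.06934948428204736
  org 0.83 [269.9, 171.8]
  org 0.68 [216.2, 239.3]
gauge_stand 0.56 [402. 183.  46.  46.] [ 0.4154 -0.225   0.0699] zmax 0.0787750457630941
  org 0.82 [400.6, 187.2]
side [0.2815 1.1916 0.9238] [[-0.9983 -0.0349  0.0463]
 [-0.058   0.5942 -0.8022]
 [ 0.0005 -0.8036 -0.5952]]
gauge 0.8 [355. 149.  22.  30.] [ 0.2386 -0.3422  0.0567] zmax 0.14270379195325414
gauge 0.74 [307. 151.  24.  29.] [ 0.427  -0.2397  0.0796] zmax 0.16668447271604336
  org 0.88 [356.9, 155.2]
  org 0.81 [307.8, 160.3]
big_bushing 0.82 [349. 302.  38.  36.] [0.2526 0.4184 0.0591] zmax 0.06378169795418251
big_bushing 0.69 [279. 247.  33.  29.] [0.4635 0.2162 0.0598] zmax 0.06443636346449497
  org 0.85 [349.0, 310.1]
  org 0.55 [280.6, 256.3]
  org 0.86 [305.4, 173.1]
```

Run:
```python
import cv2,numpy as np
t=cv2.imread('pics/top.png');s=cv2.imread('pics/side.png')
a=cv2.resize(t[130:280,180:480],None,fx=2.6,fy=2.0*1.3)[:390]
cv2.imwrite('pics/t2.png',cv2.resize(t[130:270,190:460],(800,415),interpolation=cv2.INTER_CUBIC))
cv2.imwrite('pics/s2.png',cv2.resize(s[120:340,240:420],(490,600),interpolation=cv2.INTER_CUBIC))
```

```text
(no output)
```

View pics/top.png

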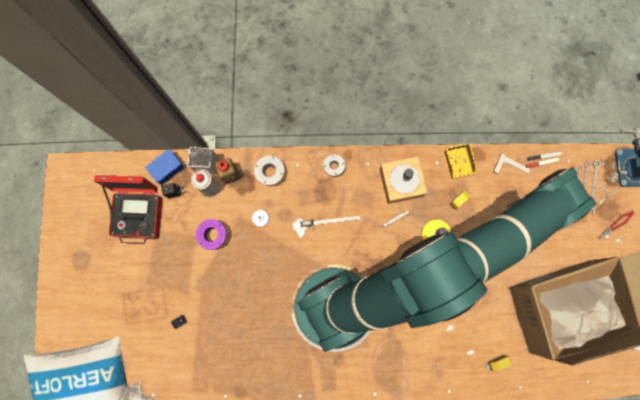

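View pics/t2.png

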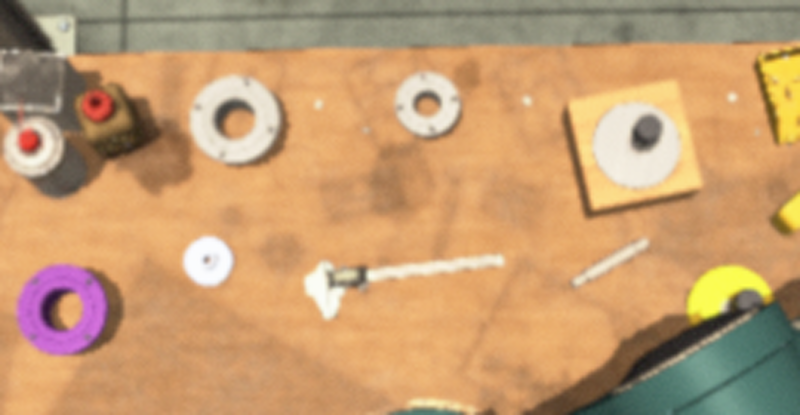

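View pics/s2.png

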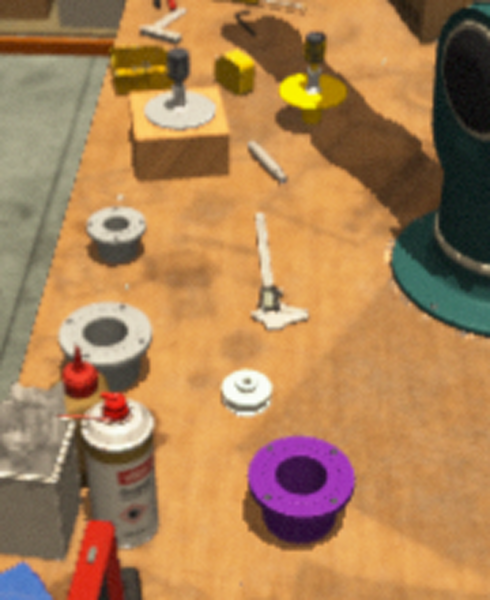

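The top view shows two grey rings, (269,170) and (334,165), and a purple one at (213,235). The grey one at (269,170) is the larger flanged bushing, since its ring is bigger and its colour is right. There are two gauges. The one at (405,178) has a grey collar and hangs in the wooden stand, so it is the one meant; the one at (435,230) is the yellow look-alike. The enlarged crops confirm both choices. Next I refine both centres.

Run:
```python
from h import *
np.set_printoptions(precision=4,suppress=True)
def circ(P):
    h=cv2.convexHull(P.astype(np.float32)[:,:2]*1000); e=cv2.fitEllipse(h); return np.array(e[0])/1000,np.array(e[1])
for n in ('top','side'):
    f=grab(n)
    for o in ('big_bushing','gauge','gauge_stand'):
        for r in env.silhouettes(f,o)[:3]:
            z={'big_bushing':.06,'gauge':.076,'gauge_stand':.07}[o]
            P,uv=cloud(f,r['region']); m=abs(P[:,2]-z)<.012
            Q=world(f,uv[m],z); c,d=circ(Q); print(n,o,c,d,m.sum(), 'gray' ,f['color'][uv[m][:,1],uv[m][:,0]].mean(0))
            if o=='gauge':
                k=P[:,2]>.13; print('  knob',np.median(P[k],0),k.sum())
w=grab('wrist'); print(np.array(w['hand_eye']))
```

```text
top big_bushing [0.468  0.2144] [ 98.9922 100.7755] 512 gray [228.9961 219.8652 203.002 ]
top big_bushing [0.2506 0.4117] [102.7455 103.8422] 577 gray [194.5043 104.9515 196.7522]
top gauge [ 0.4234 -0.2471] [95.699  99.6195] 543 gray [234.9558 226.6722 211.175 ]
  knob [ 0.4219 -0.2453  0.1649] 82
top gauge_stand [ 0.4287 -0.2456] [139.7407 305.1135] 796 gray [244.4611 207.1432 135.4259]
side big_bushing [0.4701 0.2194] [100.2023 110.4312] 533 gray [198.075  188.3433 168.4972]
side big_bushing [0.2511 0.416 ] [103.2123 109.9022] 840 gray [142.881   52.3119 157.3976]
side gauge [ 0.4248 -0.2479] [100.1441 116.6394] 285 gray [219.2246 205.5263 179.6737]
  knob [ 0.4265 -0.2394  0.1544] 99
side gauge [ 0.2373 -0.3482] [15.1738 53.7234] 22 gray [109.3636  97.7727  79.0909]
  knob [ 0.2388 -0.3414  0.1401] 37
side gauge_stand [ 0.4303 -0.2389] [165.7557 186.1869] 391 gray [214.6164 163.9054  87.9361]
[[-0.0004 -0.9543 -0.2989  0.0769]
 [ 1.     -0.0006  0.0005  0.0004]
 [-0.0007 -0.2989  0.9543 -0.1757]
 [ 0.      0.      0.      1.    ]]
```

Request:
arm_command([
  [8.5,[0,0,-3],[0,0,0]],
  [8.5,[2,-1.5,-5.3],[0,0,0]],
  [8.5,[5,-4,-5.3],[0,0,0]],
  [8.5,[8,-6.4,-5.3],[0,0,0]],
  [8.5,[11,-8.8,-5.3],[0,0,0]],
  [8.5,[14,-11.1,-5.3],[0,0,0]],
  [8.5,[17,-13.5,-5.3],[0,0,0]],
  [8.5,[20,-15.9,-5.3],[0,0,0]],
  [8.5,[23,-18.3,-5.3],[0,0,0]],
  [8.5,[25.5,-20.3,-5.3],[0,0,0]],
  [8.5,[27,-21.5,-5.3],[0,0,0]],
  [8.5,[27.5,-21.9,-5.3],[0,0,0]],
  [8.5,[27.5,-21.9,-5.3],[0,0,0]],
  [8.5,[27.5,-21.9,-5.3],[0,0,0]],
])

```text
clock: 2.32
tool_pos: [0.4233, -0.2477, 0.2509]
orientation: [[0.902, 0.433, -0.0], [0.433, -0.902, -0.0], [-0.0, 0.0, -1.0]]
force: [0.0, -0.7, -0.1]
grip_width: 0.0853
finger_force: 0.0
```

```bash
cat > look.py <<'E'
import sys
from h import *
np.set_printoptions(precision=4,suppress=True)
f=grab('wrist'); s=f['state']; R=np.array(s['orientation']); t=np.array(s['tool_pos'])
print('t',s['clock'],'tcp',t,'F',s['force'],'w',s['grip_width'],'ff',s['finger_force'])
print(R)
save(f,sys.argv[1])
for o in sys.argv[2:]:
    for r in env.silhouettes(f,o)[:2]:
        P,uv=cloud(f,r['region']); print(o,round(r['p'],2),np.round(r['bbox']),'med',np.median(P,0))
        top=np.percentile(P[:,2],97)
        lv=[('top',top,.006)]+([('collar',.076,.005)] if o=='gauge' else [])
        for nm,z,tol in lv:
            m=abs(P[:,2]-z)<tol
            if m.sum()<20: continue
            e=cv2.fitEllipse(cv2.convexHull((world(f,uv[m],np.median(P[m,2]))[:,:2]*1000).astype(np.float32)))
            c=np.r_[np.array(e[0])/1000,z]; print('  ',nm,np.median(P[m,2]),c,e[1],'tool shift cm',R.T@(c-t)*100)
E
python3 look.py w1.png gauge
```

```text
t 2.3167 tcp [ 0.4233 -0.2477  0.2509] F [ 0.0042 -0.6811 -0.1493] w 0.08526679194860794 ff 0.0
[[ 0.9016  0.4326 -0.0001]
 [ 0.4326 -0.9016 -0.0003]
 [-0.0003  0.0002 -1.    ]]
gauge 0.89 [322. 309.  65.  68.] med [ 0.2464 -0.3451  0.0537]
   top 0.13231466479333853 [ 0.2461 -0.3459  0.1327] (18.802759170532227, 27.32139015197754) tool shift cm [-20.2258   1.1873  11.8291]
   collar 0.07589058844414831 [ 0.2383 -0.3511  0.076 ] (17.63713836669922, 24.333234786987305) tool shift cm [-21.149    1.3181  17.4969]
gauge 0.71 [316. 169.  79.  84.] med [ 0.4345 -0.2427  0.0759]
   top 0.16552417030659997 [ 0.4276 -0.2472  0.1661] (29.331050872802734, 29.66822624206543) tool shift cm [0.4131 0.1405 8.481 ]
   collar 0.07569611748030286 [ 0.4274 -0.2475  0.076 ] (100.906494140625, 101.22628021240234) tool shift cm [ 0.3774  0.1529 17.4912]
```

View pics/w1.png

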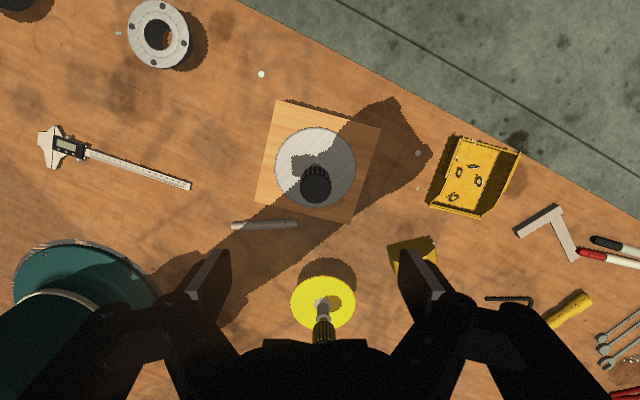

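The wrist view shows the grey gauge in its stand at (316,169), and the yellow one at (322,303) is well clear of the tool path. The collar fits at 101 mm and the knob at 29.5 mm, both matching the description. I'll go down onto the knob.

Request:
arm_command([
  [8.5,[0.4,0.15,1.5],[0,0,0]],
  [8.5,[0.4,0.15,4],[0,0,0]],
  [8.5,[0.4,0.15,6.5],[0,0,0]],
  [8.5,[0.4,0.15,9],[0,0,0]],
  [8.5,[0.4,0.15,11],[0,0,0]],
  [8.5,[0.4,0.15,12.3],[0,0,0]],
  [8.5,[0.4,0.15,12.3],[0,0,0]],
  [2,[0.4,0.15,12.3],[0,0,0]],
  [2,[0.4,0.15,12.3],[0,0,0]],
  [2,[0.4,0.15,12.3],[0,0,0]],
  [2,[0.4,0.15,12.3],[0,0,0]],
  [2,[0.4,0.15,12.3],[0,0,0]],
  [2,[0.4,0.15,12.3],[0,0,0]],
  [2,[0.4,0.15,12.3],[0,0,0]],
  [2,[0.4,0.15,12.3],[0,0,0]],
  [2,[0.4,0.15,12.3],[0,0,0]],
], force=70)

```text
clock: 3.75
tool_pos: [0.4281, -0.2465, 0.1287]
orientation: [[0.901, 0.433, 0.001], [0.433, -0.901, -0.0], [0.0, 0.001, -1.0]]
force: [-3.2, 2.8, 9.5]
grip_width: 0.0244
finger_force: 68.3
```

```bash
python3 look.py w2.png gauge
```

```text
t 3.75 tcp [ 0.4281 -0.2465  0.1287] F [-3.1744  2.7981  9.5184] w 0.02436195785693412 ff 68.30587865390044
[[ 0.9013  0.4331  0.0006]
 [ 0.4331 -0.9013 -0.0004]
 [ 0.0004  0.0006 -1.    ]]
gauge 0.8 [314. 213. 121. 140.] med [ 0.4363 -0.2417  0.076 ]
   top 0.16522271067012415 [ 0.4294 -0.2461  0.1658] (30.29146957397461, 41.98725509643555) tool shift cm [ 0.1331  0.0257 -3.7149]
   collar 0.07570890892987606 [ 0.4275 -0.2473  0.076 ] (100.51590728759766, 100.68083953857422) tool shift cm [-0.0942  0.0383  5.2675]
gauge 0.5 [322. 339.  19.  13.] med [ 0.2516 -0.3387  0.0097]
```

View pics/w2.png

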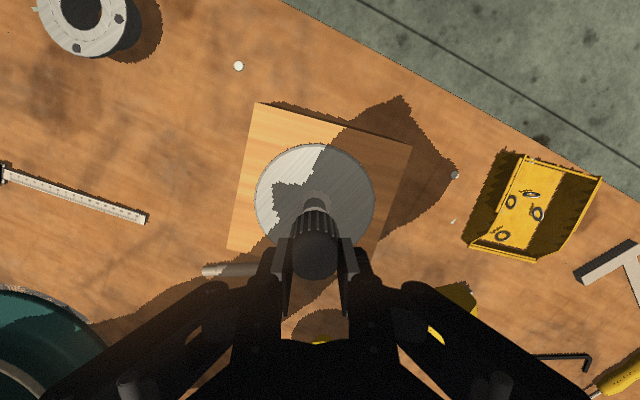

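The wrist view shows the knob at (315,245), held between both pads, with the collar at (314,213) still flat in the stand. Lifting.

Request:
arm_command([
  [2,[0,0,-0.3],[0,0,0]],
  [2,[0,0,-0.8],[0,0,0]],
  [2,[0,0,-1.6],[0,0,0]],
  [2,[0,0,-2.6],[0,0,0]],
  [2,[0,0,-3.8],[0,0,0]],
  [2,[0,0,-5.2],[0,0,0]],
  [2,[0,0,-6.8],[0,0,0]],
  [2,[0,0,-8.2],[0,0,0]],
  [2,[0,0,-9],[0,0,0]],
  [2,[0,0,-9.2],[0,0,0]],
  [2,[0,0,-9.2],[0,0,0]],
])

```text
clock: 4.77
tool_pos: [0.428, -0.2466, 0.2204]
orientation: [[0.901, 0.433, 0.001], [0.433, -0.901, -0.001], [0.0, 0.001, -1.0]]
force: [0.1, 0.5, -3.4]
grip_width: 0.0242
finger_force: 69.0
```

Run:
```python
from h import *
np.set_printoptions(precision=4,suppress=True)
s=env.read_state(); print(s['tool_pos'],s['force'])
w=np.array([.37,.12,.22])-s['tool_pos']; print('to view pt, cm',np.array(s['orientation']).T@w*100, s['q'])
```

```text
[ 0.428  -0.2466  0.2204] [ 0.0719  0.5368 -3.4255]
to view pt, cm [ 10.6386 -35.5599   0.0155] [ 38.1237   9.5517 -13.076  108.8737   2.4512  61.7898 -40.2816]
```

Request:
arm_command([
  [2,[0.3,-1,0],[0,0,0]],
  [2,[1.0,-3.3,0],[0,0,0]],
  [2,[1.9,-6.4,0],[0,0,0]],
  [2,[2.8,-9.5,0],[0,0,0]],
  [2,[3.7,-12.5,0],[0,0,0]],
  [2,[4.6,-15.5,0],[0,0,0]],
  [2,[5.5,-18.5,0],[0,0,0]],
  [2,[6.4,-21.5,0],[0,0,0]],
  [2,[7.3,-24.5,0],[0,0,0]],
  [2,[8.2,-27.5,0],[0,0,0]],
  [2,[9.1,-30.5,0],[0,0,0]],
  [2,[9.9,-33,0],[0,0,0]],
  [2,[10.4,-34.8,0],[0,0,0]],
  [2,[10.6,-35.5,0],[0,0,0]],
  [2,[10.6,-35.5,0],[0,0,0]],
  [2,[10.6,-35.5,0],[0,0,0]],
])

```text
clock: 6.1
tool_pos: [0.3694, 0.1189, 0.2194]
orientation: [[0.901, 0.433, -0.001], [0.433, -0.901, -0.0], [-0.001, -0.0, -1.0]]
force: [-0.5, -0.7, -3.2]
grip_width: 0.0244
finger_force: 69.2
```

```bash
sed -i "s/'collar',.076/'collar',t[2]-.051/" look.py; python3 look.py w3.png gauge big_bushing
```

```text
t 6.1 tcp [0.3694 0.1189 0.2194] F [-0.5212 -0.6643 -3.2173] w 0.02436275742049635 ff 69.2207751260139
[[ 0.9012  0.4333 -0.0009]
 [ 0.4333 -0.9012 -0.0003]
 [-0.001  -0.0001 -1.    ]]
gauge 0.92 [315. 213. 118. 140.] med [0.3774 0.1237 0.1667]
   top 0.25583186906995603 [0.3711 0.119  0.2564] (30.943571090698242, 42.395774841308594) tool shift cm [ 0.1549  0.073  -3.6981]
   collar 0.16630147229245465 [0.3683 0.118  0.1684] (100.79441833496094, 100.99421691894531) tool shift cm [-0.1306  0.0458  5.1001]
gauge 0.86 [548. 360.  57.  39.] med [ 0.2641 -0.3481  0.0535]
   top 0.05358609448827634 [ 0.2627 -0.3522  0.055 ] (49.78781509399414, 99.23469543457031) tool shift cm [-30.0167  37.8396  16.4729]
big_bushing 0.81 [ 60. 159. 101.  87.] med [0.2537 0.4125 0.0588]
   top 0.05931621378515051 [0.253  0.4097 0.0607] (102.87421417236328, 106.824462890625) tool shift cm [  2.1295 -31.2464  15.8804]
big_bushing 0.73 [276.  52.  98. 104.] med [0.4748 0.2197 0.0595]
   top 0.059635653773663894 [0.4699 0.2141 0.0611] (102.46265411376953, 103.3888931274414) tool shift cm [13.1954 -4.2162 15.8218]
```

View pics/w3.png

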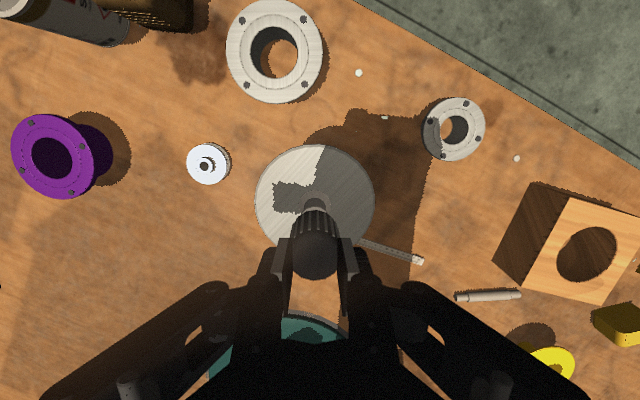

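The view shows the grey larger bushing at (276,52), with a 103 mm flange at z 0.06, which matches. The gauge hangs upright, and its collar is centred under the tool. I'll move over the bore and check again.

Request:
arm_command([
  [2,[1,-0.3,0],[0,0,0]],
  [2,[3,-1,0],[0,0,0]],
  [2,[5.5,-1.8,0],[0,0,0]],
  [2,[8,-2.6,0],[0,0,0]],
  [2,[10.5,-3.4,0],[0,0,0]],
  [2,[12.3,-4,0],[0,0,0]],
  [2,[13.2,-4.3,0],[0,0,0]],
  [2,[13.3,-4.3,0],[0,0,0]],
  [2,[13.3,-4.3,0],[0,0,0]],
  [2,[13.3,-4.3,0],[0,0,0]],
])

```text
clock: 7.08
tool_pos: [0.4705, 0.2146, 0.2197]
orientation: [[0.902, 0.432, -0.001], [0.432, -0.902, -0.001], [-0.001, 0.0, -1.0]]
force: [-1.0, -0.6, -3.6]
grip_width: 0.0243
finger_force: 69.2
```

```bash
python3 look.py w4.png gauge big_bushing
python3 - <<'E'
from h import *
f=grab('side'); save(f,'s4.png',(220,180,360,340),4); print(env.silhouettes(f,'big_bushing')[0]['bbox'])
E
```

```text
t 7.0833 tcp [0.4705 0.2146 0.2197] F [-0.9993 -0.6117 -3.6433] w 0.02429142687058883 ff 69.17339755163994
[[ 0.9017  0.4324 -0.0005]
 [ 0.4324 -0.9017 -0.0008]
 [-0.0008  0.0005 -1.    ]]
gauge 0.86 [315. 214. 121. 141.] med [0.4785 0.2195 0.1669]
   top 0.2560834349023403 [0.4719 0.2146 0.2567] (30.18570327758789, 43.6823616027832) tool shift cm [ 0.1222  0.0721 -3.6935]
   collar 0.16651959308928832 [0.4694 0.2135 0.1687] (100.26111602783203, 100.89909362792969) tool shift cm [-0.1379  0.0556  5.1001]
big_bushing 0.72 [314. 143.  79.  23.] med [0.5095 0.2333 0.0597]
   top 0.05971647721756035 [0.4828 0.2204 0.0611] (74.9302978515625, 91.17473602294922) tool shift cm [ 1.3713  0.0016 15.8575]
big_bushing 0.61 [113. 257.  88.  77.] med [0.2553 0.4123 0.0587]
   top 0.05919976093332194 [0.2537 0.4108 0.0605] (102.92364501953125, 107.58332824707031) tool shift cm [-11.0478 -27.0668  15.9222]
[277.7, 246.5, 33.8, 30.3]
```

View pics/w4.png

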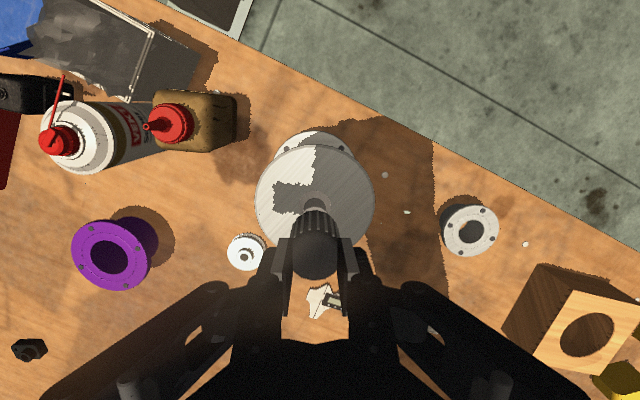

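The collar sits concentric over the flange at (314,143–200), offset by less than 1 mm. Lowering.

Request:
arm_command([
  [2,[0,0,1],[0,0,0]],
  [2,[0,0,2.5],[0,0,0]],
  [2,[0,0,4],[0,0,0]],
  [2,[0,0,5],[0,0,0]],
  [2,[0,0,6],[0,0,0]],
  [2,[0,0,7],[0,0,0]],
  [2,[0,0,8],[0,0,0]],
  [2,[0,0,8.8],[0,0,0]],
  [2,[0,0,9.3],[0,0,0]],
  [2,[0,0,9.7],[0,0,0]],
  [2,[0,0,9.9],[0,0,0]],
  [2,[0,0,10],[0,0,0]],
  [2,[0,0,10],[0,0,0]],
  [2,[0,0,10],[0,0,0]],
])

```text
clock: 8.5
tool_pos: [0.4712, 0.2158, 0.1202]
orientation: [[0.901, 0.433, 0.0], [0.433, -0.901, 0.0], [0.001, 0.0, -1.0]]
force: [0.1, 0.4, -3.7]
grip_width: 0.0243
finger_force: 69.2
```

```bash
python3 look.py w5.png gauge
```

```text
t 8.5 tcp [0.4712 0.2158 0.1202] F [ 0.1477  0.3651 -3.6916] w 0.024264918269237525 ff 69.17549139470793
[[ 0.9014  0.433   0.0005]
 [ 0.433  -0.9014  0.0002]
 [ 0.0005  0.     -1.    ]]
gauge 0.93 [314. 214. 121. 139.] med [0.4794 0.2206 0.0674]
   top 0.15654205272836288 [0.4743 0.2138 0.1572] (29.958114624023438, 36.093109130859375) tool shift cm [ 0.1872  0.3215 -3.6947]
   collar 0.06704982664335005 [0.4706 0.215  0.0692] (100.00708770751953, 100.45185089111328) tool shift cm [-0.0926  0.0507  5.1   ]
```

Request:
arm_command([
  [2,[0,0,0.1],[0,0,0]],
  [2,[0,0,0.2],[0,0,0]],
  [2,[0,0,0.3],[0,0,0]],
  [2,[0,0,0.4],[0,0,0]],
  [2,[0,0,0.5],[0,0,0]],
  [2,[0,0,0.6],[0,0,0]],
  [2,[0,0,0.7],[0,0,0]],
  [2,[0,0,0.8],[0,0,0]],
  [2,[0,0,0.9],[0,0,0]],
  [2,[0,0,1.0],[0,0,0]],
  [2,[0,0,1.0],[0,0,0]],
])

```text
clock: 9.52
tool_pos: [0.4713, 0.216, 0.1105]
orientation: [[0.901, 0.433, 0.001], [0.433, -0.901, 0.0], [0.001, 0.0, -1.0]]
force: [-2.9, -1.7, 8.6]
grip_width: 0.0241
finger_force: 72.0
```

Request:
arm_command([
  [2,[0,0,0.1],[0,0,0]],
  [2,[0,0,0.2],[0,0,0]],
  [2,[0,0,0.3],[0,0,0]],
  [2,[0,0,0.4],[0,0,0]],
  [2,[0,0,0.5],[0,0,0]],
  [2,[0,0,0.6],[0,0,0]],
  [2,[0,0,0.65],[0,0,0]],
  [2,[0,0,0.7],[0,0,0]],
  [2,[0,0,0.75],[0,0,0]],
  [2,[0,0,0.75],[0,0,0]],
])

```text
clock: 10.35
tool_pos: [0.4714, 0.2161, 0.1033]
orientation: [[0.901, 0.433, 0.001], [0.433, -0.901, 0.0], [0.001, 0.0, -1.0]]
force: [-5.3, -2.8, 15.2]
grip_width: 0.0239
finger_force: 72.9
```

```bash
sed -i "s/lv=\[/lv=[('col2',t[2]-.035,.005),/" look.py; python3 look.py w6.png gauge
```

```text
t 10.35 tcp [0.4714 0.2161 0.1033] F [-5.3124 -2.8494 15.1812] w 0.023882121659325357 ff 72.90361261577345
[[ 0.9014  0.433   0.001 ]
 [ 0.433  -0.9014  0.0001]
 [ 0.001   0.0004 -1.    ]]
gauge 0.87 [314. 215. 128. 135.] med [0.4805 0.2211 0.066 ]
   col2 0.06570819194709379 [0.4713 0.2151 0.0683] (98.65813446044922, 99.97660064697266) tool shift cm [-0.0541  0.0851  3.5   ]
   top 0.13980553956307565 [0.4718 0.2183 0.1404] (30.54123306274414, 35.62824249267578) tool shift cm [ 0.1417 -0.1787 -3.7108]
```

Request:
arm_command([
  [2,[0,0,0.05],[0,0,0]],
  [2,[0,0,0.1],[0,0,0]],
  [2,[0,0,0.15],[0,0,0]],
  [2,[0,0,0.2],[0,0,0]],
  [2,[0,0,0.2],[0,0,0]],
])

```text
clock: 10.87
tool_pos: [0.4718, 0.2163, 0.1026]
orientation: [[0.901, 0.433, 0.002], [0.433, -0.901, -0.0], [0.002, 0.001, -1.0]]
force: [-13.8, -7.2, 41.0]
grip_width: 0.0242
finger_force: 77.8
```

The force rose to 41 N against a hard stop, so the knob is home. I'll ease off and draw the gauge out slowly, straight up.

Request:
arm_command([
  [2,[0,0,-0.1],[0,0,0]],
  [2,[0,0,-0.25],[0,0,0]],
  [2,[0,0,-0.4],[0,0,0]],
  [2,[0,0,-0.6],[0,0,0]],
  [2,[0,0,-0.8],[0,0,0]],
  [2,[0,0,-1],[0,0,0]],
  [2,[0,0,-1.2],[0,0,0]],
  [2,[0,0,-1.4],[0,0,0]],
  [2,[0,0,-1.4],[0,0,0]],
])

```text
clock: 11.62
tool_pos: [0.4712, 0.2159, 0.1148]
orientation: [[0.901, 0.433, 0.0], [0.433, -0.901, 0.0], [0.001, -0.0, -1.0]]
force: [0.8, -0.7, -2.3]
grip_width: 0.0238
finger_force: 69.4
```

```bash
python3 look.py w7.png gauge big_bushing
```

```text
t 11.6167 tcp [0.4712 0.2159 0.1148] F [ 0.8141 -0.6799 -2.2901] w 0.023798672492236776 ff 69.38120459206402
[[ 0.9014  0.4329  0.0005]
 [ 0.4329 -0.9014  0.0002]
 [ 0.0005 -0.     -1.    ]]
gauge 0.57 [315. 213. 127. 138.] med [0.4805 0.2209 0.0776]
   col2 0.07732917686428281 [0.4707 0.2149 0.0798] (100.40873718261719, 100.73629760742188) tool shift cm [-0.0968  0.0636  3.4999]
   top 0.15116334778442705 [0.4724 0.2161 0.1518] (30.109676361083984, 43.7381477355957) tool shift cm [ 0.1187  0.0307 -3.6956]
big_bushing 0.83 [ 57. 302. 114. 101.] med [0.2647 0.4082 0.0584]
   top 0.05923833557993999 [0.2548 0.4101 0.0603] (102.81166076660156, 109.3060531616211) tool shift cm [-11.1078 -26.8756   5.4439]
big_bushing 0.82 [315. 151.  78.  15.] med [0.5177 0.2309 0.059 ]
   top 0.05908014232045905 [0.5008 0.2296 0.0608] (34.20928192138672, 66.41641235351562) tool shift cm [3.2613 0.0404 5.4038]
```

Request:
arm_command([
  [2,[0,0,-0.3],[0,0,0]],
  [2,[0,0,-0.7],[0,0,0]],
  [2,[0,0,-1.2],[0,0,0]],
  [2,[0,0,-1.7],[0,0,0]],
  [2,[0,0,-2.3],[0,0,0]],
  [2,[0,0,-3],[0,0,0]],
  [2,[0,0,-3.8],[0,0,0]],
  [2,[0,0,-4.8],[0,0,0]],
  [2,[0,0,-6],[0,0,0]],
  [2,[0,0,-7.2],[0,0,0]],
  [2,[0,0,-8.4],[0,0,0]],
  [2,[0,0,-9],[0,0,0]],
  [2,[0,0,-9.2],[0,0,0]],
  [2,[0,0,-9.2],[0,0,0]],
])

```text
clock: 12.93
tool_pos: [0.4712, 0.2157, 0.2069]
orientation: [[0.902, 0.433, 0.001], [0.433, -0.902, 0.0], [0.001, 0.0, -1.0]]
force: [0.2, -0.4, -3.7]
grip_width: 0.0241
finger_force: 69.3
```

```bash
python3 look.py w8.png gauge big_bushing
python3 - <<'E'
from h import *
np.set_printoptions(precision=4,suppress=True)
s=env.read_state(); R=np.array(s['orientation'])
for p in ([.35,-.1],[.4275,-.2472]): print(R.T@(np.r_[p,s['tool_pos'][2]]-s['tool_pos'])*100)
f=grab('side'); save(f,'s8.png',(220,170,360,310),4)
for n in('tip_a','tip_b'): print(n,env.place_of(f,n)[:2])
E
```

```text
t 12.9333 tcp [0.4712 0.2157 0.2069] F [ 0.1783 -0.3806 -3.7394] w 0.024050295939302344 ff 69.31954927684274
[[ 0.9015  0.4327  0.0007]
 [ 0.4327 -0.9015  0.0001]
 [ 0.0007  0.0002 -1.    ]]
gauge 0.97 [313. 214. 127. 135.] med [0.4805 0.2208 0.1697]
   col2 0.16937944862054552 [0.4704 0.2148 0.1719] (100.50852966308594, 100.79581451416016) tool shift cm [-0.1123  0.0443  3.4999]
   top 0.24317989925064934 [0.4721 0.2156 0.2437] (29.57427215576172, 49.83460998535156) tool shift cm [ 0.076   0.0417 -3.6891]
gauge 0.58 [314. 146.  83.  29.] med [0.5099 0.2341 0.0596]
   top 0.059679506393841564 [0.4756 0.218  0.0611] (90.49444580078125, 97.39083099365234) tool shift cm [ 0.4819 -0.0196 14.5741]
big_bushing 0.93 [108. 260.  94.  79.] med [0.2562 0.4118 0.0587]
   top 0.05926529379453088 [0.2538 0.4106 0.0605] (103.01426696777344, 106.56694030761719) tool shift cm [-11.1752 -26.983   14.6189]
big_bushing 0.73 [315. 143.  83.  23.] med [0.5098 0.2344 0.0597]
   top 0.05970062273569815 [0.4831 0.2196 0.0611] (74.86354064941406, 91.2488784790039) tool shift cm [ 1.2318  0.1568 14.5727]
[-24.5465  23.2169   0.0186]
[-23.933   39.8411   0.0141]
tip_a [{'position': [303.9, 174.4], 'p': 0.26}]
tip_b [{'position': [303.9, 174.4], 'p': 0.26}]
```

View pics/s8.png

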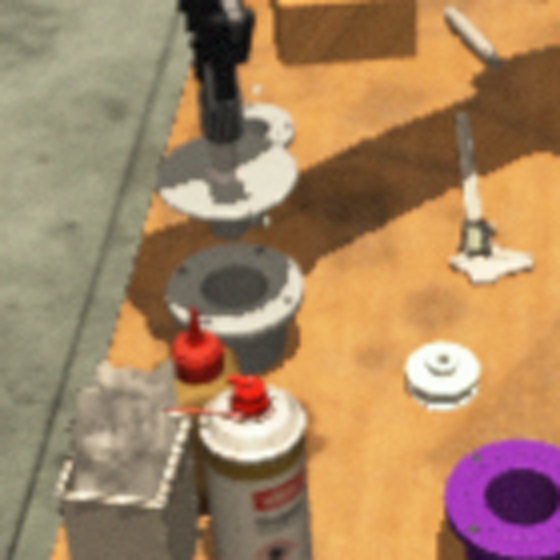

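The side view shows the gauge clear of the bushing at (228,185), hanging upright. The bushing still stands in its place at (235,295). Next I return toward the stand and find its hole.

Request:
arm_command([
  [2,[-0.7,0.7,0],[0,0,0]],
  [2,[-2.2,2.2,0],[0,0,0]],
  [2,[-4.2,4.3,0],[0,0,0]],
  [2,[-6.3,6.4,0],[0,0,0]],
  [2,[-8.4,8.5,0],[0,0,0]],
  [2,[-10.5,10.7,0],[0,0,0]],
  [2,[-12.6,12.8,0],[0,0,0]],
  [2,[-14.7,15,0],[0,0,0]],
  [2,[-16.8,17.1,0],[0,0,0]],
  [2,[-18.9,19.2,0],[0,0,0]],
  [2,[-21,21.3,0],[0,0,0]],
  [2,[-22.8,23.2,0],[0,0,0]],
  [2,[-23.8,24.2,0],[0,0,0]],
  [2,[-24.1,24.5,0],[0,0,0]],
  [2,[-24.1,24.5,0],[0,0,0]],
  [2,[-24.1,24.5,0],[0,0,0]],
])

```text
clock: 14.57
tool_pos: [0.3599, -0.109, 0.2064]
orientation: [[0.901, 0.433, 0.0], [0.433, -0.901, 0.0], [0.0, -0.0, -1.0]]
force: [-0.2, 0.6, -3.5]
grip_width: 0.024
finger_force: 69.3
```

```bash
python3 look.py w9.png gauge
python3 - <<'E'
from h import *
np.set_printoptions(precision=4,suppress=True)
f=grab('wrist'); s=f['state']; R=np.array(s['orientation']); t=np.array(s['tool_pos'])
for r in env.silhouettes(f,'gauge_stand')[:2]:
    P,uv=cloud(f,r['region']); m=abs(P[:,2]-.07)<.004
    Q=world(f,uv[m],.07)[:,:2]*1000
    e=cv2.minAreaRect(Q.astype(np.float32)); print(r['p'],r['bbox'],np.median(P[m],0),'rect',e)
    # hole: rasterise top, find inner contour
    o=Q.min(0)-10; im=np.zeros((300,300),np.uint8); q=(Q-o).round().astype(int); q=q[(q<300).all(1)]; im[q[:,1],q[:,0]]=255
    im=cv2.morphologyEx(im,cv2.MORPH_CLOSE,np.ones((5,5)))
    cs,h=cv2.findContours(im,cv2.RETR_CCOMP,cv2.CHAIN_APPROX_NONE)
    for c,hh in zip(cs,h[0]):
        if hh[3]>=0 and len(c)>60:
            el=cv2.fitEllipse(c); p=np.r_[(np.array(el[0])+o)/1000,.07]; print('hole',p,el[1],'shift',R.T@(p-t)*100)
E
```

```text
t 14.5667 tcp [ 0.3599 -0.109   0.2064] F [-0.1923  0.5977 -3.4646] w 0.02399017656756457 ff 69.32424060709309
[[ 0.9014  0.4331  0.    ]
 [ 0.4331 -0.9014  0.0002]
 [ 0.0001 -0.0002 -1.    ]]
gauge 0.83 [316. 216. 129. 138.] med [ 0.3693 -0.1037  0.1693]
   col2 0.16897776234235362 [ 0.3597 -0.1095  0.1714] (100.04080200195312, 100.68157958984375) tool shift cm [-0.0323  0.041   3.5   ]
   top 0.24274024658680815 [ 0.361  -0.1089  0.2433] (29.513872146606445, 44.53365707397461) tool shift cm [ 0.1054  0.0459 -3.6979]
gauge 0.48 [446. 318.  34.  45.] med [ 0.2426 -0.3444  0.069 ]
   top 0.08750722210342321 [ 0.2434 -0.3445  0.0885] (4.9410080909729, 10.220406532287598) tool shift cm [-20.6981  16.1872  11.7846]
0.74 [452.7, 170.2, 151.1, 142.3] [ 0.4387 -0.2412  0.0698] rect ((428.97174072265625, -245.62124633789062), (130.26194763183594, 132.2401885986328), 10.797895431518555)
hole [ 0.4292 -0.2444  0.07  ] (79.52591705322266, 81.07839965820312) shift [ 0.3298 15.2294 13.6344]
```

View pics/w9.png

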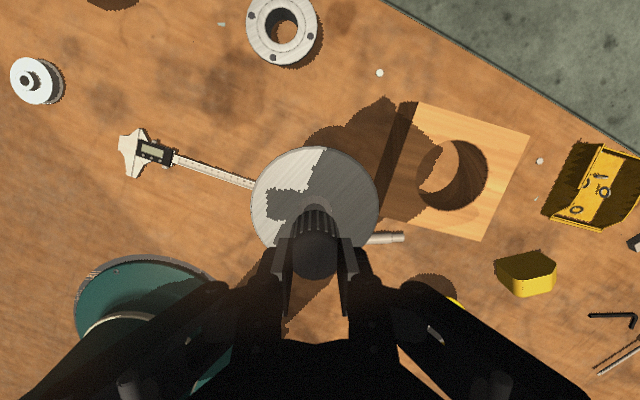

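The hole is at (453,175), and it fits as 80 mm in a 130 mm block. I'll move over it and lower the gauge.

Request:
arm_command([
  [2,[0.05,1,0],[0,0,0]],
  [2,[0.1,3,0],[0,0,0]],
  [2,[0.15,5.5,0],[0,0,0]],
  [2,[0.2,8,0],[0,0,0]],
  [2,[0.3,10.5,0],[0,0,0]],
  [2,[0.3,13,0],[0,0,0]],
  [2,[0.35,14.7,0],[0,0,0]],
  [2,[0.35,15.2,0],[0,0,0]],
  [2,[0.35,15.2,0],[0,0,0]],
  [2,[0.35,15.2,1],[0,0,0]],
  [2,[0.35,15.2,3],[0,0,0]],
  [2,[0.35,15.2,5],[0,0,0]],
  [2,[0.35,15.2,6.5],[0,0,0]],
  [2,[0.35,15.2,7.6],[0,0,0]],
  [2,[0.35,15.2,8.4],[0,0,0]],
  [2,[0.35,15.2,8.8],[0,0,0]],
  [2,[0.35,15.2,9.1],[0,0,0]],
  [2,[0.35,15.2,9.2],[0,0,0]],
  [2,[0.35,15.2,9.2],[0,0,0]],
])

```text
clock: 16.35
tool_pos: [0.4291, -0.245, 0.1147]
orientation: [[0.901, 0.433, 0.0], [0.433, -0.901, -0.0], [0.0, 0.0, -1.0]]
force: [0.7, 0.1, -3.4]
grip_width: 0.0236
finger_force: 69.4
```

```bash
python3 look.py w10.png gauge
```

```text
t 16.35 tcp [ 0.4291 -0.245   0.1147] F [ 0.7079  0.0877 -3.4475] w 0.023607260596425674 ff 69.4268616620684
[[ 0.9014  0.433   0.0005]
 [ 0.433  -0.9014 -0.0003]
 [ 0.0003  0.0004 -1.    ]]
gauge 0.93 [315. 215. 125. 137.] med [ 0.4384 -0.2397  0.0775]
   col2 0.07721868895285774 [ 0.4284 -0.2458  0.0797] (100.4911880493164, 100.77904510498047) tool shift cm [-0.0941  0.0365  3.5   ]
   top 0.15106020656182045 [ 0.4297 -0.2438  0.1517] (30.359758377075195, 46.837894439697266) tool shift cm [ 0.1152 -0.0787 -3.6979]
```

Request:
arm_command([
  [2,[0,0,0.05],[0,0,0]],
  [2,[0,0,0.1],[0,0,0]],
  [2,[0,0,0.15],[0,0,0]],
  [2,[0,0,0.15],[0,0,0]],
])

```text
clock: 16.78
tool_pos: [0.4289, -0.245, 0.1131]
orientation: [[0.901, 0.433, 0.0], [0.433, -0.901, -0.0], [0.0, 0.0, -1.0]]
force: [-0.8, 0.3, 1.9]
grip_width: 0.0238
finger_force: 70.6
```

Request:
arm_command([
  [2.8,[0,0,0],[0,0,0]],
  [3.5,[0,0,0],[0,0,0]],
  [5,[0,0,0],[0,0,0]],
  [6.5,[0,0,0],[0,0,0]],
  [8.5,[0,0,0],[0,0,0]],
  [8.5,[0,0,0],[0,0,0]],
  [8.5,[0,0,0],[0,0,0]],
  [8.5,[0,0,0],[0,0,0]],
  [8.5,[0,0,-0.5],[0,0,0]],
  [8.5,[0,0,-2],[0,0,0]],
  [8.5,[0,0,-4.5],[0,0,0]],
  [8.5,[0,0,-7.5],[0,0,0]],
  [8.5,[0,0,-10.5],[0,0,0]],
  [8.5,[0,0,-13],[0,0,0]],
  [8.5,[0,0,-14],[0,0,0]],
  [8.5,[0,0,-14],[0,0,0]],
])

```text
clock: 18.12
tool_pos: [0.4298, -0.2454, 0.2555]
orientation: [[0.901, 0.433, 0.003], [0.433, -0.901, -0.002], [0.002, 0.003, -1.0]]
force: [-0.2, 0.1, -0.8]
grip_width: 0.0847
finger_force: 0.0
```

```bash
sed -i "s/lv=\[/lv=[('c76',.076,.005),/" look.py; python3 look.py w11.png gauge
python3 - <<'E'
from h import *
f=grab('top')
for r in env.silhouettes(f,'big_bushing')[:2]:
    P,uv=cloud(f,r['region']); m=abs(P[:,2]-.06)<.012; print(cv2.fitEllipse(cv2.convexHull((world(f,uv[m],.06)[:,:2]*1000).astype(np.float32))))
E
```

```text
t 18.1167 tcp [ 0.4298 -0.2454  0.2555] F [-0.1535  0.1344 -0.8155] w 0.08474428862666675 ff 0.0
[[ 0.9014  0.4329  0.0033]
 [ 0.4329 -0.9014 -0.0021]
 [ 0.0021  0.0033 -1.    ]]
gauge 0.86 [311. 173.  80.  80.] med [ 0.4346 -0.242   0.0758]
   c76 0.07565728555200993 [ 0.4281 -0.2459  0.076 ] (100.51260375976562, 101.01069641113281) tool shift cm [-0.2102 -0.0833 17.9468]
   top 0.14944990364656152 [ 0.4286 -0.2458  0.1501] (29.390090942382812, 29.881866455078125) tool shift cm [-0.1502 -0.049  10.5415]
gauge 0.61 [322. 311.  63.  63.] med [ 0.2463 -0.3451  0.0537]
   c76 0.07627784791579911 [ 0.2405 -0.3494  0.076 ] (16.462947845458984, 18.347822189331055) tool shift cm [-21.5998   1.1179  17.9065]
   top 0.13020890278911648 [ 0.2458 -0.3463  0.1306] (18.31079864501953, 27.372787475585938) tool shift cm [-20.9767   1.0851  12.4458]
((249.99740600585938, 410.90240478515625), (100.55329132080078, 103.60871887207031), 44.65206527709961)
((468.1764831542969, 215.04844665527344), (99.958740234375, 102.60546112060547), 43.21479415893555)
```

View pics/w11.png

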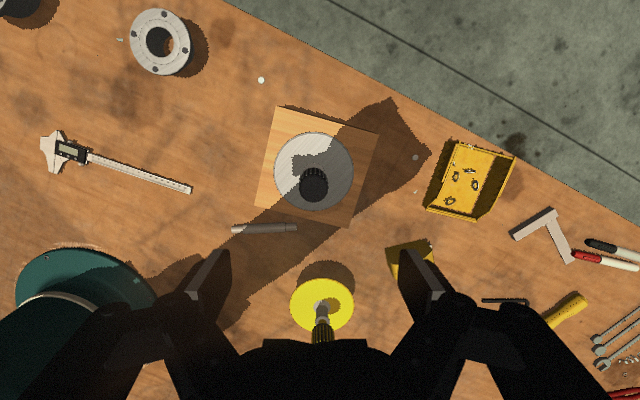

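The gauge hangs level in the stand at (313,173). Its knob top is at z 0.1495, so the knob is home (it was 0.1655 when up). The bushing has not moved. Handing in.

```bash
python3 -c "
from plant import env
print(env.close_job())"
```

```text
the job is handed in; nothing more can be done
None
```

The job is handed in: I took the bore of the larger bushing and hung the gauge back in its stand with the knob home; the bushing is still in place. I could not see the plungers directly, so that they are locked at the bore's size is inferred from the knob's travel of about 16 mm.

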